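Clamp the cork block in the capstan vice

ROBOT

A 7-joint arm with a two-finger parallel gripper is mounted at the origin on a cart in front of the work surface, level with it; the furniture and walls round the work are solid. World frame = base frame: x ahead of the robot, y to its left, z up, the work surface at z = 0. Lengths are in m, angles in rad, forces in N, time in s.
With the tool pointing down it reaches from about 0.425 to 0.875 m from the base axis. Payload 8.4 kg.
Tool frame: the origin (TCP) lies midway between the tips of the shut fingers; the grasp point (between the pads) lies 19 mm behind it (arm.grip_point_offset is the distance from the TCP to the grasp point, in m); z points along the fingers, y is the line along which they close (so a half turn about z gives the same grasp; the last joint's range is limited). The gripper opens to 85 mm and grips with 20 to 120 N. Pads are 22 mm wide; open, the fingers measure 114 mm over their backs; the gripper's body (76 mm by 85 mm) begins 54 mm behind the grasp point. The pads swing forward as they close: fully open they stand 13 mm farther back than shut.
Start: joints at [1.217, 0.333, 0.04, 1.465, -0.013, 1.343, -0.059], TCP at [0.164, -0.629, 0.231] pointing down, gripper open.
Joint ranges: [-2.58, 2.58], [-0.38, 2.09], [-1.3, 1.39], [0.25, 2.4], [-1.5, 4.64], [0.08, 2.09], [-2.65, 2.65]. Speed limits (rad/s): [2.22, 2.22, 2.79, 2.79, 3.14, 3.14, 3.14].

INTERFACE

Orientations are given as a unit quaternion [w, x, y, z].
In Python, from cell import monitor, capture, arm, boxes_of gives the robot as it stands.
- The arm moves only by the shell command python3 -m jog 'ROWS' [FORCE]. ROWS is JSON, a list of rows, each a list of 3 entries, a list of its own where there are three numbers: the turn, a rotation vector about the tool's x, y, z in degrees, then the shift along the tool's x, y, z in mm, then the closure, from 0 (fully open) to 1 (shut). In form: [[[ax, ay, az], [tx, ty, tz], claw], ...]. A call has exactly 10 rows; each row is the pose to reach, as a shift and turn from the pose commanded when the call began, along the tool's axes at that moment; what a row does not reach only later rows make up. A row lasts 1/12 s, in which the tool goes at most 41.7 mm and 7.16 degrees, less where a joint would pass 70% of its speed; a pose out of reach is approached as far as the arm can. A call with a gripper value outside its range is refused whole. The fingers move at their own pace and stop on an object; FORCE is the grip in N (left out, the last holds). Time passes only in rows, so rows that repeat a pose let the fingers close, or fill a call up. It gives the time, the measured TCP pose, the force, the opening and the grip force at its end, in the units of the state.
- monitor.get_obs(): the state, without advancing time (a new reading comes with each control period).
- capture(name): name is "side" or "top" or "wrist"; returns a dict with "pixels" (400x640x3 uint8, red, green, blue), "depth" (400x640 float32, m along the optical axis (not along the pixel's ray), 0 where there is no reading), "fx", "fy", "cx", "cy" (pixels), "D" ([k1, k2, p1, p2, k3] as OpenCV has them; the pictures are not rectified), "view" (4x4, takes a point from world to camera coordinates); the wrist camera has in their place "mount" (4x4, takes a point from camera to tool coordinates, whose origin is the TCP and whose axes are the flange's). Camera axes: x right, y down, z forward; pixel columns grow to the right and rows downward; lengths in m; the calibration is good to about 2 mm. A picture is of the moment at which its call begins: read the wrist's pose just before it.
- arm.hand_in(): hands the job in; it is judged then, once.
Trained networks look in the newest picture that a camera, given by its name, has taken for a name from the list of things; names that differ only in an ending like _2 or _b are one class to them, and where a whole thing is asked for, a point or a joint stands for the part that bears it (a point fixed in the world has none). Each returns a list of dicts, best first, with "confidence" (0 to 1); they miss things now and then, are a little off and sometimes report something else, mostly with a low value. They report only what shows in the picture. A call takes as long as a camera call.
- boxes_of(camera, query): "position" ([x, y, z] in m, in world coordinates, good to about 4 mm: the middle of the surface that is visible of it).
The state is a dict: "time_s": time; "joints": joint angles; "joint_vel": joint speeds; "tau": joint torques, N m; "eef_pos": TCP position; "ee_rot": TCP orientation; "ft_force": force on the tool from outside, world axes, zero at the start; "ft_torque": the same for the moment, N m; "opening": finger opening in m; "grasp_force": force on a finger pad.
Only numpy, scipy, OpenCV 4.12 (cv2) and the standard library are available. Lean on these libraries where they do the work, as an engineer would, in place of code of your own. Each camera call takes 0.05 s, during which the arm holds its last target. There are 200 camera calls.

TASK

Lay the cork sanding block flat and lengthwise in the open bed of the green capstan vice and let go. Then wind the vice shut by pushing its spokes round one after another, counter-clockwise seen from above, until the block is held against the stop with the red sprung shoe pressed about half way in; feel for it, do not crush the block by bottoming the shoe, and leave the vice standing like that without disturbing the things round about.

Things in the scene. Friction and masses are not known exactly. Their poses are not given: they have to be found in the camera images.
- fixture: Green and steel capstan vice, fixed to the bench; origin on the bench under its middle, z up, y = clamping direction (from the capstan to the stop). Base plate 90 mm wide, y from -261 to +141 mm; its top, the bed, is at z = 12 mm, open on both long sides. Capstan axis vertical at x = 0, y = -195 mm; gearbox top under the spokes z = 61 mm.
- bed_place (a point): Point on the bed (vice x = 0, y = 16, z = 12 mm) where a 112 mm block, centred, clears shoe and stop. The stop is a steel plate 54 wide, 34 high, facing -y, screwed out of the green end bracket; its face is somewhere between vice y = 85 and 99 mm, set by hand and not measured. The shoe's face starts between y = -75 and -60 mm.
- hood_edge (a point): Middle of the open edge of the yellow sheet hood over the capstan, on its roof (vice x = -15, y = -195, z = 108.5 mm). The hood covers vice x -15 to +110 mm, y -311 to -79 mm, so the spokes, which pass freely under it, can be pushed only on the open side, x < -15 mm.
- capstan: Five-spoked star handle on the vice, turning about its vertical z; origin on the axis at bench height, axes turn with it. Spokes every 72 degrees, 12 mm rods centred 88 mm above the bench, free from 22 to 79 mm from the axis; hub top 117 mm. Counter-clockwise from above closes the jaw by 18 mm per radian; 2.0 to 3.8 rad are needed.
- red_ball (a point): Centre of the red ball end, 22 mm across, of the spoke along the capstan's own +x, 90 mm from the axis (other balls black). The capstan stays where it is left. Turning it takes 0.5 N m (7.4 N at 68 mm) while the shoe is free, plus 0.018 N m per newton of shoe force: 0.29 N m (4.2 N at 68 mm) more with the shoe half in.
- shoe: Red sprung pressing plate, 54 x 10 x 34 mm, on the front of the steel jaw, facing +y of the vice; origin at bench height under its front face, axes as the vice's. It yields 8 mm into the jaw at 4 N per mm: half in = 4 mm = 16 N, bottomed = 32 N. Sliding the block along the bed takes only 1 to 2 N.
- cork_block: Cork sanding block, 62 x 112 x 37 mm, about 0.15 kg, lying flat; origin at the centre of its underside, y along its length.
- red_cup: Bystander: red plastic mixing cup, 66 mm across, 61 mm high, origin at the centre of its underside.
- tape_measure: Bystander: yellow tape measure, 35 x 82 x 62 mm, origin at the centre of its underside.
- hardener_tube: Bystander: white and red tube lying flat, 33 x 94 x 21 mm, origin at the centre of its underside.

How it is judged:
On the way, in this order (a step that is already met when the one before it is completed fails the run):
1. the cork block lies flat and lengthwise on the bed between shoe and stop, let go, not yet clamped (x of cork_block in the frame of fixture between -0.015 and 0.015 m and z of cork_block in the frame of fixture between 0.008 and 0.018 m and angle between cork_block's own z axis and vertical below 0.1 rad and y of cork_block in the frame of fixture between -0.02 and 0.044 m and angle between the y axis of cork_block and the y axis of fixture, either way round below 0.2 rad and contact force between the fingers and cork_block below 0.1 N and contact force between shoe and cork_block below 1 N), for 0.2 s.
2. the wound-up shoe bears on the block (contact force between shoe and cork_block above 4 N), for 0.1 s.
At the end, for the whole second after the job is handed in: The block lies flat in the bed (within 15 mm of the middle line, within 0.08 rad of the clamping direction), against the stop, and the shoe presses on it with 8 to 24 N (2 to 6 mm of its 8 mm), everything at rest (x of cork_block in the frame of fixture between -0.015 and 0.015 m and z of cork_block in the frame of fixture between 0.008 and 0.018 m and angle between cork_block's own z axis and vertical below 0.1 rad and y of cork_block in the frame of fixture between 0.022 and 0.05 m and angle between the y axis of cork_block and the y axis of fixture, either way round below 0.08 rad and contact force between shoe and cork_block between 8 and 24 N and linear speed of cork_block below 0.005 m/s and angular speed of capstan below 0.03 rad/s); the robot touches nothing.
It fails at once if the shoe is bottomed and the block crushed (shoe force above 30 N) (contact force between shoe and cork_block above 30 N).
It fails at once if a bystander (cup, tape measure, tube) is moved by more than 20 mm (distance of any of red_cup, tape_measure, hardener_tube from where it was at the start of the episode above 0.02 m).
It also fails if it takes over 72 s, if anything falls off the work surface, if the arm or the gripper's body presses on something with over 40 N, if the wrist force passes 120 N, or if a joint passes its speed limit or range.

## Working session

There is one attempt and no reset: what is moved stays moved. The work goes in short steps, Python scripts to look and compute and a shell command to move; the robot and the scene stay as the last step left them, time stands still between calls to the robot, and variables do not carry over. Pictures are saved under pics/ and viewed, at most 10 in all, crops included, and the job is handed in when it is done.

```bash
mkdir -p pics; ls
python3 - <<'E'
from cell import monitor,capture,arm,boxes_of
import cv2,numpy as np
o=monitor.get_obs();print(o['time_s'],o['eef_pos'],o['ee_rot'],o['opening'])
for c in ['top','side']:
    d=capture(c);cv2.imwrite(f'pics/{c}0.png',d['pixels'][:,:,::-1])
    print(c,np.round(d['view'],3).tolist(),d['fx'])
    for q in ['fixture','bed_place','hood_edge','capstan','red_ball','shoe','cork_block','red_cup','tape_measure','hardener_tube']:
        print(q,[(np.round(r['position'],3).tolist(),round(r['confidence'],2)) for r in boxes_of(c,q)[:2]])
E
```

```text
pics
0.0 [ 0.16368776 -0.62856285  0.23042291] [-8.08424866e-04  9.91898487e-01  1.27030386e-01 -1.36488594e-04] 0.08548285230365736
top [[-0.01, -1.0, 0.001, -0.359], [-0.993, 0.009, -0.121, 0.537], [0.121, -0.002, -0.993, 1.199], [0.0, 0.0, 0.0, 1.0]] 466.67982678371476
fixture [([0.474, -0.295, 0.111], 0.67)]
bed_place [([0.477, -0.289, 0.114], 0.72)]
hood_edge [([0.476, -0.292, 0.111], 0.67)]
capstan [([0.429, -0.347, 0.092], 0.85)]
red_ball [([0.429, -0.349, 0.093], 0.86)]
shoe []
cork_block [([0.661, -0.143, 0.033], 0.77)]
red_cup [([0.696, -0.389, 0.018], 0.98)]
tape_measure [([0.533, -0.584, 0.061], 0.78)]
hardener_tube [([0.395, -0.554, 0.02], 0.83)]
side [[-0.963, -0.268, 0.011, 0.409], [-0.168, 0.573, -0.802, 0.366], [0.208, -0.775, -0.597, 0.669], [0.0, 0.0, 0.0, 1.0]] 450.9791906189913
fixture [([0.47, -0.231, 0.062], 0.92)]
bed_place [([0.471, -0.231, 0.064], 0.82)]
hood_edge [([0.473, -0.231, 0.061], 0.87)]
capstan [([0.429, -0.337, 0.095], 0.57)]
red_ball [([0.431, -0.334, 0.092], 0.85)]
shoe [([0.458, -0.226, 0.037], 0.72), ([0.471, -0.23, 0.06], 0.53)]
cork_block [([0.651, -0.117, 0.042], 0.6)]
red_cup [([0.687, -0.38, 0.042], 0.92)]
tape_measure [([0.537, -0.57, 0.056], 0.66)]
hardener_tube [([0.395, -0.546, 0.018], 0.53)]
```

View pics/top0.png

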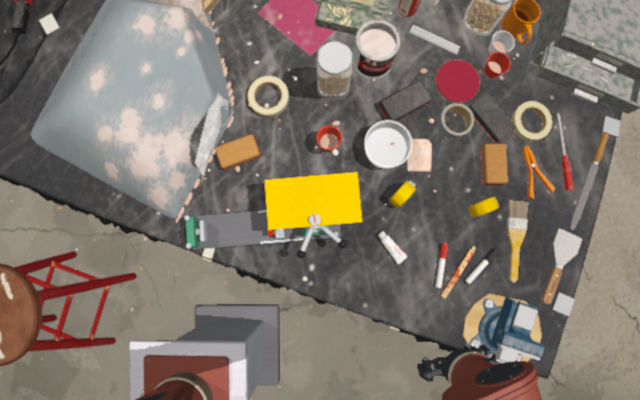

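View pics/side0.png

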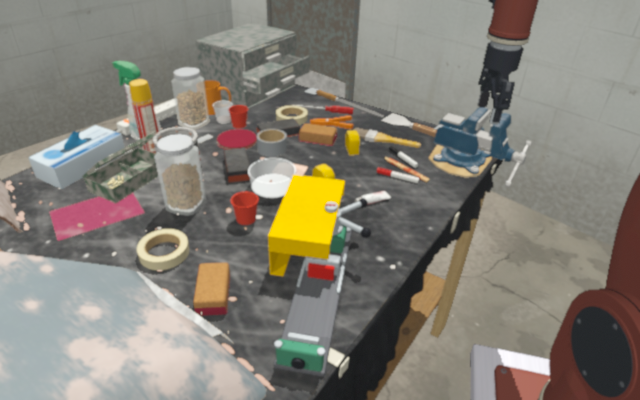

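The top view shows the vice lying along world y: hood at (312,200), capstan spokes at (315,235), and the stop bracket at (190,232). The cork block is at (237,152), with a similar brown block at (495,163). The side view shows the red shoe at (320,270). Next I fit the geometry from depth.

```bash
cat > h.py <<'E'
import numpy as np,cv2
from cell import monitor,capture,arm,boxes_of
from scipy.spatial.transform import Rotation as R
def cloud(c):
    o=monitor.get_obs();d=capture(c)
    K=np.array([[d['fx'],0,d['cx']],[0,d['fy'],d['cy']],[0,0,1]])
    h,w=d['depth'].shape
    uv=np.stack(np.meshgrid(np.arange(w),np.arange(h)),-1).reshape(-1,1,2).astype(float)
    n=cv2.undistortPoints(uv,K,np.array(d['D'],float)).reshape(h,w,2)
    P=np.dstack([n*d['depth'][...,None],d['depth']])
    if c=='wrist':
        q=o['ee_rot'];T=np.eye(4);T[:3,:3]=R.from_quat([q[1],q[2],q[3],q[0]]).as_matrix();T[:3,3]=o['eef_pos'];M=T@np.array(d['mount'])
    else: M=np.linalg.inv(d['view'])
    P=P@M[:3,:3].T+M[:3,3]
    P[d['depth']==0]=np.nan
    return d['pixels'],P
def hsv(p): return cv2.cvtColor(np.ascontiguousarray(p),cv2.COLOR_RGB2HSV).astype(int)
def rect(Q,m):
    pts=np.float32(Q[m][:,:2]*1000);(c,s,a)=cv2.minAreaRect(pts)
    return np.round(c,1),np.round(s,1),round(a,1),np.round(np.nanmedian(Q[m][:,2])*1000,1),len(pts)
E
python3 - <<'E'
from h import *
p,P=cloud('top');H=hsv(p);z=P[...,2]
def box(u0,u1,v0,v1):
    m=np.zeros(z.shape,bool);m[v0:v1,u0:u1]=1;return m
y=(H[...,0]>20)&(H[...,0]<32)&(H[...,1]>150)&(z>.1)&(z<.118)&box(255,370,165,235)
print('hood',rect(P,y)); print(cv2.boxPoints(cv2.minAreaRect(np.float32(P[y][:,:2]*1000))))
m=box(210,265,130,172)&(z>.03)&(z<.046);print('blk',rect(P,m))
m=box(475,515,138,190)&(z>.02)&(z<.06);print('blk2',rect(P,m))
m=box(175,275,205,255)&(z>.006)&(z<.018)&(H[...,1]<60);print('bed',rect(P,m))
m=box(175,205,205,255)&(z>.02);print('stop',rect(P,m),np.nanmin(P[m],0),np.nanmax(P[m],0))
r=((H[...,0]<8)|(H[...,0]>172))&(H[...,1]>120)&box(255,345,215,262)
print('red',P[r].round(3)[:30].tolist())
m=box(260,350,205,262)&(z>.075)&(z<.1)&~y&(P[...,0]<.445);
print('spokes');Q=P[m];print(len(Q))
a=box(300,330,210,225)&(z>.112);print('hub',np.nanmedian(P[a],0) if a.any() else None)
np.save('spk.npy',Q)
E
```

```text
hood (array([ 518.5, -343.1]), array([125.7, 232.4]), 4.4, np.float64(107.1), 4529)
[[ 446.94724 -232.03685]
 [ 464.58762 -463.7562 ]
 [ 589.96643 -454.2113 ]
 [ 572.32605 -222.49197]]
blk (array([ 683.4, -127.7]), array([108.9, 120.4]), 19.6, np.float64(36.1), 983)
blk2 (array([ 632.4, -838.7]), array([126.1,  64.4]), 0.7, np.float64(35.4), 935)
bed (array([ 453. , -102.9]), array([275.7, 117.5]), 85.9, np.float64(10.7), 2197)
stop (array([469.8, -22.5]), array([128. ,  61.2]), 22.1, np.float64(54.6), 501) [ 0.40551238 -0.0583592   0.02004589] [0.51860561 0.02829632 0.06880727]
red [[0.446, -0.226, 0.044], [0.446, -0.229, 0.05], [0.446, -0.232, 0.048], [0.446, -0.235, 0.051], [0.444, -0.227, 0.049], [0.444, -0.229, 0.048], [0.444, -0.232, 0.049], [0.444, -0.234, 0.049], [0.441, -0.227, 0.053], [0.441, -0.23, 0.052], [0.441, -0.232, 0.049], [0.441, -0.235, 0.051], [0.442, -0.235, 0.031], [0.438, -0.227, 0.05], [0.438, -0.229, 0.05], [0.438, -0.232, 0.05], [0.438, -0.234, 0.048], [0.439, -0.236, 0.037], [0.44, -0.236, 0.01], [0.436, -0.229, 0.047], [0.436, -0.232, 0.05], [0.436, -0.234, 0.046], [0.436, -0.236, 0.034], [0.437, -0.236, 0.01]]
spokes
293
hub [ 0.47119238 -0.34680427  0.11556446]
```

Run:
```python
from h import *
Q=np.load('spk.npy')
A=np.array([.4712,-.3467]);d=Q[:,:2]-A;r=np.hypot(*d.T);a=np.degrees(np.arctan2(d[:,1],d[:,0]))-4.35
s=(r>.04)&(r<.105);print(np.histogram(a[s]%360,np.arange(90,280,6)))
p,P=cloud('top');H=hsv(p);z=P[...,2]
for (u0,u1,v0,v1) in [(205,268,125,178),(475,515,138,190)]:
    m=np.zeros(z.shape,bool);m[v0:v1,u0:u1]=1
    m&=(H[...,0]>4)&(H[...,0]<22)&(H[...,1]>90)&(z>.028)&(z<.045)
    m=cv2.morphologyEx(m.astype('uint8'),cv2.MORPH_OPEN,np.ones((3,3)))>0
    print(rect(P,m));print(cv2.boxPoints(cv2.minAreaRect(np.float32(P[m][:,:2]*1000))))
# height map around block
m=(abs(P[...,0]-.66)<.12)&(abs(P[...,1]+.14)<.12)&(z>.05);print(m.sum(), P[m].min(0) if m.any() else 0,P[m].max(0) if m.any() else 0)
for x in np.arange(.56,.79,.02): print([int(1000*np.nanmax(np.r_[0,z[(abs(P[...,0]-x)<.01)&(abs(P[...,1]-y)<.01)]])) for y in np.arange(0,-.3,-.02)])
vp=np.argwhere(H[...,2]>=0)
cv2.imwrite('pics/crop.png',cv2.resize(np.ascontiguousarray(p[110:270,170:370,::-1]),None,fx=4,fy=3.7,interpolation=cv2.INTER_CUBIC))
```

```text
(array([ 0,  0,  0,  0,  0,  0,  0,  0,  0, 28, 74, 35,  0,  0,  0,  0,  0,
        0,  0,  0,  0, 39, 70, 26,  0,  0,  0,  0,  0,  0,  0]), array([ 90,  96, 102, 108, 114, 120, 126, 132, 138, 144, 150, 156, 162,
       168, 174, 180, 186, 192, 198, 204, 210, 216, 222, 228, 234, 240,
       246, 252, 258, 264, 270, 276]))
(array([ 663.4, -140.4]), array([ 62.7, 111. ]), 19.9, np.float64(36.1), 913)
[[ 615.0343    -98.90784 ]
 [ 652.88586  -203.2528  ]
 [ 711.8396   -181.8671  ]
 [ 673.98804   -77.522125]]
(array([ 624.4, -839.8]), array([ 64.9, 106.6]), 89.8, np.float64(35.5), 858)
[[ 570.95593 -872.02155]
 [ 677.6034  -872.44147]
 [ 677.85876 -807.5716 ]
 [ 571.2113  -807.1517 ]]
700 [ 0.54010219 -0.25991231  0.05012678] [ 0.77990744 -0.02000779  0.11318686]
[47, 11, 5, 5, 4, 4, 3, 5, 4, 3, 7, 109, 113, 112, 112]
[62, 28, 10, 5, 6, 4, 5, 5, 6, 3, 7, 109, 110, 110, 110]
[74, 47, 16, 17, 5, 4, 6, 3, 4, 4, 3, 3, 4, 5, 3]
[86, 67, 26, 25, 8, 39, 40, 35, 3, 4, 3, 4, 4, 3, 5]
[91, 76, 23, 26, 33, 42, 41, 42, 41, 38, 25, 5, 4, 5, 6]
[92, 90, 25, 33, 43, 41, 42, 40, 42, 41, 41, 4, 5, 4, 5]
[101, 92, 27, 37, 37, 42, 40, 41, 41, 41, 43, 4, 4, 5, 5]
[101, 96, 87, 38, 39, 5, 34, 42, 40, 42, 4, 4, 5, 3, 4]
[105, 98, 93, 40, 46, 32, 4, 4, 4, 5, 3, 9, 5, 4, 3]
[110, 100, 97, 90, 52, 39, 8, 4, 5, 4, 4, 5, 4, 6, 3]
[111, 108, 103, 99, 86, 54, 8, 5, 6, 4, 25, 28, 26, 7, 4]
[114, 111, 104, 100, 91, 59, 25, 4, 5, 27, 29, 28, 29, 28, 6]
```

View pics/crop.png

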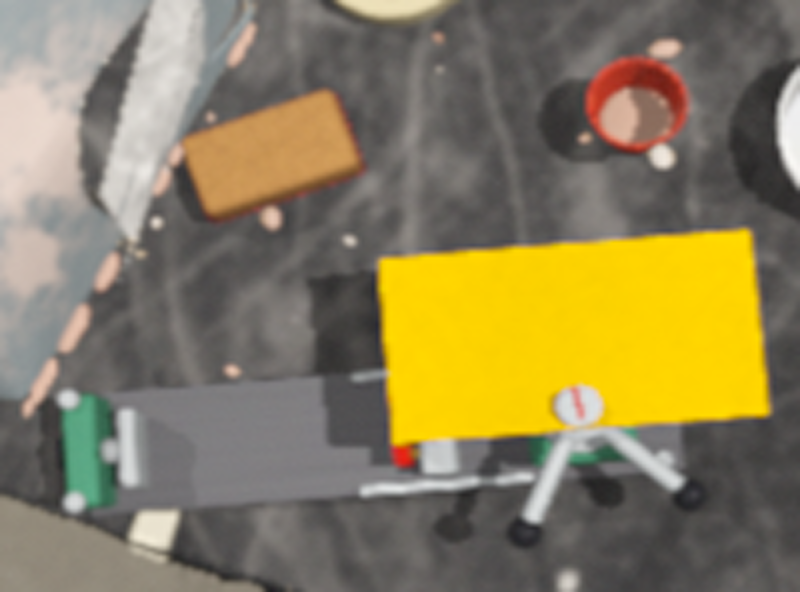

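The top-view crop shows the cork block at (272,155) with the saw and cloth just left of it. The stop is at (130,447), a bit of the red shoe at (403,455), and two black-balled spokes at (525,530) and (690,493).

```bash
cat >> h.py <<'E'
def go(pos,yaw):  # target TCP (world m), yaw deg of tool y, pointing down -> tool shift mm, turn about tool
    o=monitor.get_obs();q=o['ee_rot'];r=R.from_quat([q[1],q[2],q[3],q[0]])
    t=np.radians(yaw);y=np.array([np.cos(t),np.sin(t),0]);zz=np.array([0,0,-1.]);x=np.cross(y,zz)
    g=R.from_matrix(np.c_[x,y,zz])
    print('turn',(r.inv()*g).as_rotvec(degrees=True).round(1),'shift',(r.inv().apply(np.array(pos)-o['eef_pos'])*1000).round(1),'t',o['time_s'],'F',np.round(o['ft_force'],1),'j',np.round(o['joints'],2))
def w2v(p): p=np.array(p)[:2]-[.4563,-.1523]; x=np.array([.9971,.0759]);y=np.array([-.0759,.9971]);return p@x*1000,p@y*1000
def v2w(x,y): return np.array([.4563,-.1523])+(x*np.array([.9971,.0759])+y*np.array([-.0759,.9971]))/1000
E
python3 -c "
from h import *
go([.662,-.137,.11],20)"
```

```text
turn [ -0.   -0.  -95.4] shift [ 606.1 -350.6  121.4] t 1.2 F [-0.2  0.4 -0.4] j [ 1.22  0.33  0.04  1.47 -0.01  1.34 -0.06]
```

```bash
python3 -m jog '[[[0,0,-5],[30,-18,0],0],[[0,0,-10],[60,-36,0],0],[[0,0,-15],[90,-54,0],0],[[0,0,-21],[125,-72,0],0],[[0,0,-27],[160,-92,0],0],[[0,0,-33],[195,-112,5],0],[[0,0,-39],[230,-132,10],0],[[0,0,-45],[265,-152,20],0],[[0,0,-51],[300,-172,30],0],[[0,0,-56],[330,-190,40],0]]'; python3 -c "
from h import *
go([.662,-.137,.11],20)"
```

```text
time_s: 2.03
eef_pos: [0.4372, -0.3597, 0.1914]
ee_rot: [0.0, 0.814, 0.581, 0.0]
ft_force: [1.0, -0.8, 0.3]
opening: 0.0855
grasp_force: 0.0
turn [  0.1   0.  -39. ] shift [283.7 139.9  81.5] t 2.0333 F [ 1.  -0.8  0.3] j [ 0.87  0.21 -0.3   1.71  0.06  1.23  0.23]
```

```bash
python3 -m jog '[[[0,0,-5],[35,17,0],0],[[0,0,-10],[70,34,0],0],[[0,0,-15],[105,51,0],0],[[0,0,-20],[140,68,10],0],[[0,0,-25],[175,86,25],0],[[0,0,-30],[210,104,40],0],[[0,0,-35],[245,121,60],0],[[0,0,-39],[275,136,75],0],[[0,0,-39],[284,140,81],0],[[0,0,-39],[284,140,81],0]]'; python3 -c "
from h import *
go([.662,-.137,.003],20)"
```

```text
time_s: 2.87
eef_pos: [0.6623, -0.1359, 0.1078]
ee_rot: [-0.002, 0.574, 0.819, 0.001]
ft_force: [-0.8, 0.5, -0.2]
opening: 0.0856
grasp_force: 0.0
turn [-0.1 -0.2 -0.1] shift [ -1.3  -0.5 104.8] t 2.8667 F [-0.8  0.5 -0.2] j [ 0.5   0.52 -0.5   1.51  0.26  1.18  0.31]
```

```bash
python3 -m jog '[[[0,0,0],[0,0,30],0],[[0,0,0],[-1,0,60],0],[[0,0,0],[-1,0,85],0],[[0,0,0],[-1,0,98],0],[[0,0,0],[-1,0,104],0],[[0,0,0],[-1,0,104],0.3],[[0,0,0],[-1,0,104],1],[[0,0,0],[-1,0,104],1],[[0,0,0],[-1,0,104],1],[[0,0,0],[-1,0,104],1]]' 40; python3 -c "
from h import *
p=v2w(0,16);go([*p,.1],4.35)"
```

```text
time_s: 3.7
eef_pos: [0.6631, -0.1419, 0.0083]
ee_rot: [0.001, 0.577, 0.817, 0.0]
ft_force: [-0.9, -0.7, 7.9]
opening: 0.0616
grasp_force: 46.2
turn [ 0.1  0.1 15.2] shift [  74.8 -194.   -92.3] t 3.7 F [-0.9 -0.7  7.9] j [ 0.49  0.62 -0.47  1.58  0.31  1.01  0.27]
```

```bash
python3 -m jog '[[[0,0,0],[0,0,-10],1],[[0,0,0],[0,0,-35],1],[[0,0,0],[0,0,-65],1],[[0,0,0],[0,0,-92],1],[[0,0,2],[10,-25,-92],1],[[0,0,4],[20,-50,-92],1],[[0,0,7],[32,-85,-92],1],[[0,0,10],[46,-120,-92],1],[[0,0,13],[58,-150,-92],1],[[0,0,15],[68,-178,-92],1]]'
python3 - <<'E'
from h import *
go([*v2w(0,16),.1],4.35)
p,P=cloud('wrist');cv2.imwrite('pics/w1.png',p[:,:,::-1])
np.save('w1.npy',P)
print(boxes_of('wrist','cork_block')[:2],boxes_of('wrist','shoe')[:2])
E
```

```text
time_s: 4.53
eef_pos: [0.4693, -0.1368, 0.0987]
ee_rot: [0.0, 0.679, 0.734, -0.0]
ft_force: [0.4, 0.5, -1.4]
opening: 0.0614
grasp_force: 45.3
turn [-0.   0.   0.1] shift [  1.6 -14.2  -1.3] t 4.5333 F [ 0.4  0.5 -1.4] j [ 0.66  0.16 -0.5   1.98  0.09  1.02  0.19]
[{'position': [0.4753, -0.1114, 0.1259], 'confidence': 0.8}] []
```

View pics/w1.png

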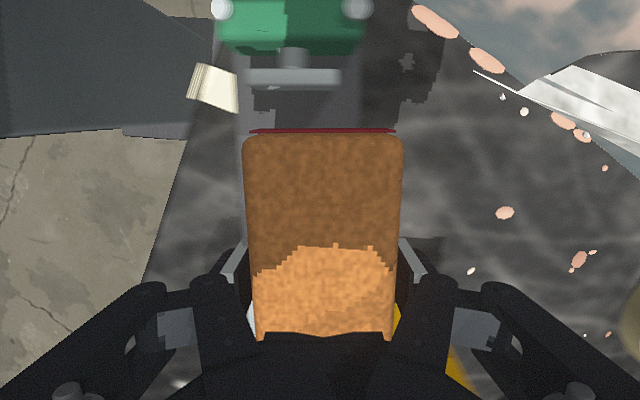

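The wrist view shows the block held straight, far end at (323,131), with the steel stop at (293,77) ahead of it and the bed beneath.

Run:
```python
from h import *
P=np.load('w1.npy')
def vv(m):
    q=P[m]; x,y=np.array([w2v(a) for a in q]).T; return [np.percentile(k,[2,50,98]).round(1).tolist() for k in (x,y,q[:,2]*1000)]
m=np.zeros(P.shape[:2],bool);m[150:235,260:390]=1;print('blk top',vv(m))
m=np.zeros(P.shape[:2],bool);m[135:330,240:405]=1;m&=(abs(P[...,2]-np.nanmedian(P[150:235,260:390,2]))<.006);print('blk top all',rect(P,m))
m=np.zeros(P.shape[:2],bool);m[68:90,245:342]=1;print('stop',vv(m&(P[...,2]>.035)))
m=np.zeros(P.shape[:2],bool);m[75:125,225:400]=1;print('bed',vv(m&(abs(P[...,2]-.012)<.004)))
```

```text
blk top [[nan, nan, nan], [nan, nan, nan], [nan, nan, nan]]
blk top all (array([ 467.9, -119.8]), array([67.7, 83.2]), 4.7, np.float64(126.7), 30156)
stop [[-27.0, -1.5, 23.5], [96.4, 101.1, 106.3], [38.5, 48.5, 50.1]]
bed [[-44.8, -0.1, 41.0], [74.0, 87.1, 105.9], [9.2, 10.7, 12.2]]
```

```bash
python3 -m jog '[[[0,0,0],[5,-10,0],1],[[0,0,0],[10,-16,15],1],[[0,0,0],[10,-16,40],1],[[0,0,0],[10,-16,60],1],[[0,0,0],[10,-16,70],1],[[0,0,0],[10,-16,75],1],[[0,0,0],[10,-16,77],1],[[0,0,0],[10,-16,77],1],[[0,0,0],[10,-16,77],1],[[0,0,0],[10,-16,77],1]]'; python3 -c "
from h import *
go([*v2w(0,24),.021],4.35)"
```

```text
time_s: 5.52
eef_pos: [0.4555, -0.1286, 0.0222]
ee_rot: [0.001, 0.678, 0.735, 0.0]
ft_force: [-0.1, -0.4, -3.1]
opening: 0.0614
grasp_force: 45.3
turn [0.1 0.  0.2] shift [ 0.4 -1.   1.2] t 5.5167 F [-0.1 -0.4 -3.1] j [ 0.64  0.24 -0.49  2.08  0.15  0.85  0.13]
```

```bash
python3 -m jog '[[[0,0,0],[0,-1,1],1],[[0,0,0],[0,-1,1.5],1],[[0,0,0],[0,-1,1.5],0.15],[[0,0,0],[0,-1,1.5],0],[[0,0,0],[0,-1,1.5],0],[[0,0,0],[0,-1,-5],0],[[0,0,0],[0,-1,-30],0],[[0,0,0],[0,-1,-65],0],[[0,0,0],[0,-1,-100],0],[[0,0,0],[0,-1,-140],0]]'
python3 - <<'E'
from h import *
p,P=cloud('wrist');cv2.imwrite('pics/w2.png',p[:,:,::-1]);H=hsv(p)
m=(H[...,0]>4)&(H[...,0]<22)&(H[...,1]>90)&(abs(P[...,2]-.049)<.006);r=rect(P,m);print(r,w2v(r[0]/1000))
p,P=cloud('top');H=hsv(p);z=P[...,2]
m=(abs(P[...,0]-.455)<.04)&(abs(P[...,1]+.13)<.12)&(H[...,0]>4)&(H[...,0]<22)&(H[...,1]>90)&(abs(z-.049)<.006);r=rect(P,m);print(r,w2v(r[0]/1000))
cv2.imwrite('pics/t2.png',cv2.resize(np.ascontiguousarray(p[110:270,170:370,::-1]),None,fx=4,fy=3.7))
E
```

```text
time_s: 6.35
eef_pos: [0.453, -0.1281, 0.1627]
ee_rot: [-0.001, 0.678, 0.735, -0.0]
ft_force: [0.7, -0.5, -0.2]
opening: 0.0854
grasp_force: 0.0
(array([ 454. , -124.9]), array([ 61.8, 110.1]), 4.9, np.float64(48.2), 8902) (np.float64(-0.21366999999997055), np.float64(27.49510999999998))
(array([ 459.5, -174. ]), array([ 62. , 139.4]), 6.0, np.float64(48.0), 634) (np.float64(1.5436900000000366), np.float64(-21.879949999999997))
```

View pics/w2.png

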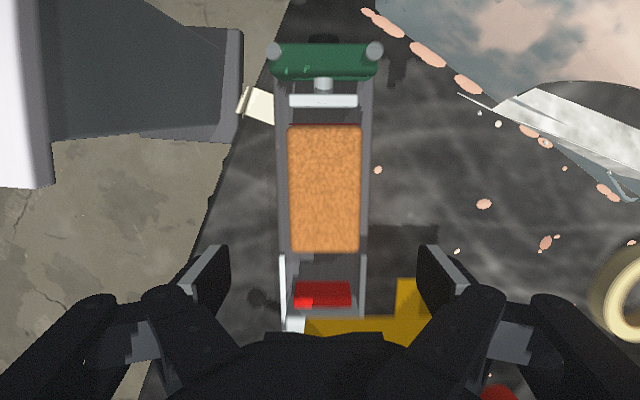

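The wrist view shows the block flat and lengthwise between the stop (323,100) and the red shoe (323,295), let go. Now I measure the faces and spoke angles, then work out the approach to the spoke.

```bash
cat >> h.py <<'E'
def meas(cam='wrist'):
    p,P=cloud(cam);H=hsv(p)
    X=(P[...,0]-.4563)*.9971+(P[...,1]+.1523)*.0759;Y=-(P[...,0]-.4563)*.0759+(P[...,1]+.1523)*.9971;X*=1000;Y*=1000;Z=P[...,2]*1000
    red=((H[...,0]<8)|(H[...,0]>172))&(H[...,1]>120)&(abs(X)<32)&(Y>-90)&(Y<-10)&(Z>38)&(Z<52)
    blk=(H[...,0]>4)&(H[...,0]<22)&(H[...,1]>90)&(abs(Z-49)<6)&(abs(X)<40)
    stp=(abs(X)<25)&(Y>80)&(Y<115)&(Z>35)&(Z<52)
    for n,m in (('shoe',red),('blk',blk),('stop',stp)):
        if m.sum()>20: print(n,m.sum(),'X',np.percentile(X[m],[1,50,99]).round(1),'Y',np.percentile(Y[m],[1,50,99]).round(1),'Z',np.median(Z[m]).round(1))
def spokes():
    p,P=cloud('top');Q=P.reshape(-1,3);A=v2w(0,-195)
    d=Q[:,:2]-A;r=np.hypot(*d.T);a=(np.degrees(np.arctan2(d[:,1],d[:,0]))-4.35)%360
    for lo in range(95,265,2):
        pass
    s=(r>.03)&(r<.1)&(Q[:,2]>.08)&(Q[:,2]<.103)&(a>100)&(a<260)
    al=a[s]; ph=np.angle(np.exp(1j*np.radians(al*5)).mean(),deg=True)/5
    print('spoke phase mod 72:',round(ph%72,2),'n',s.sum(),np.histogram(al,np.arange(100,261,8))[0],'time',monitor.get_obs()['time_s'])
    return ph%72
def peg(th,off,r=62,z=.074):  # TCP pose for pushing a spoke at vice angle th, tcp off mm on the clockwise side
    t=np.radians(th);v=r*np.array([np.cos(t),np.sin(t)])+off*np.array([np.sin(t),-np.cos(t)])
    yaw=th+4.35-180
    return [*v2w(v[0],v[1]-195),z],yaw
E
python3 - <<'E'
from h import *
meas();ph=spokes();print(peg(ph+144,28,z=.16))
go(*peg(ph+144,28,z=.16))
E
```

```text
shoe 772 X [-27.7  -2.1  24.4] Y [-80.2 -73.  -70.9] Z 47.9
blk 8603 X [-30.2  -0.3  29.1] Y [-26.   32.   81.2] Z 48.2
stop 1223 X [-24.3  -0.5  24.2] Y [ 80.3 101.5 114.4] Z 48.0
spoke phase mod 72: 9.08 n 319 [  3   1   0   0   0  13 101  41   0   0   0   0   0   0  23  99  35   0
   1   2] time 6.55
([np.float64(0.42459503974003343), np.float64(-0.29708472944495445), 0.16], np.float64(-22.571378775737514))
turn [ 0.2  0.1 27.2] shift [-165.4  -43.3    3.1] t 6.55 F [-0.4  0.6 -1. ] j [ 0.68  0.05 -0.51  1.95  0.03  1.14  0.24]
```

```bash
python3 -m jog '[[[0,0,4],[-25,-6,0],1],[[0,0,8],[-50,-12,0],1],[[0,0,12],[-75,-19,0],1],[[0,0,16],[-100,-26,0],1],[[0,0,20],[-125,-33,3],1],[[0,0,24],[-150,-39,3],1],[[0,0,27],[-165,-43,10],1],[[0,0,27],[-165,-43,25],1],[[0,0,27],[-165,-43,40],1],[[0,0,27],[-165,-43,40],1]]' 30
python3 - <<'E'
from h import *
p,P=cloud('wrist');cv2.imwrite('pics/w3.png',p[:,:,::-1])
go(*peg(153,28))
E
```

```text
time_s: 7.38
eef_pos: [0.4217, -0.2953, 0.1173]
ee_rot: [-0.003, 0.831, 0.556, -0.001]
ft_force: [-0.5, 0.3, 0.0]
opening: -0.0003
grasp_force: 0.0
turn [-0.3 -0.1  0.3] shift [-0.7  2.8 45. ] t 7.4333 F [-0.4  0.9  0.1] j [ 0.83  0.18 -0.34  1.91  0.07  1.07  0.08]
```

View pics/w3.png

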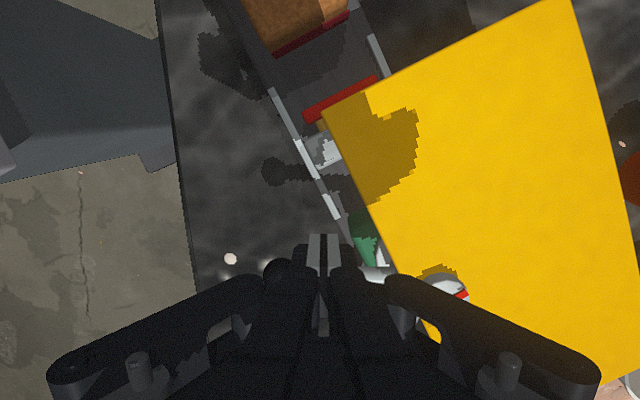

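The wrist view shows the shut fingers (325,260) beside the black-ball spoke (275,270), just outside the hood's open edge. I descend here and work out the arc.

```bash
cat >> h.py <<'E'
def arc(ths,off=17,r=65,z=.078,th0=None):
    o=monitor.get_obs();q=o['ee_rot'];R0=R.from_quat([q[1],q[2],q[3],q[0]]);p0=o['eef_pos']
    if th0 is not None:
        a,w=peg(th0,off,r,z);p0=np.array(a);t=np.radians(w);y=np.array([np.cos(t),np.sin(t),0]);R0=R.from_matrix(np.c_[np.cross(y,[0,0,-1.]),y,[0,0,-1.]])
    for th in ths:
        pos,yaw=peg(th,off,r,z);t=np.radians(yaw);y=np.array([np.cos(t),np.sin(t),0])
        g=R.from_matrix(np.c_[np.cross(y,[0,0,-1.]),y,[0,0,-1.]])
        print(th,(R0.inv()*g).as_rotvec(degrees=True).round(0)[2],R0.inv().apply(np.array(pos)-p0).__mul__(1000).round(0).tolist())
E
python3 -m jog '[[[0,0,0],[0,2,15],1],[[0,0,0],[-1,0,30],1],[[0,0,0],[-1,0,38],1],[[0,0,0],[-1,0,40],1],[[0,0,0],[-1,0,40],1],[[0,0,0],[-3,0,40],1],[[0,0,0],[-5,0,40],1],[[0,0,0],[-7,0,40],1],[[0,0,0],[-8,0,40],1],[[0,0,0],[-8,0,40],1]]'
python3 - <<'E'
from h import *
go(*peg(153,19,r=65,z=.078))
arc([153,158,163,168,173,178,183,188,193,198,203],off=17,th0=153)
E
```

```text
time_s: 8.27
eef_pos: [0.421, -0.3044, 0.0817]
ee_rot: [0.0, 0.831, 0.556, 0.0]
ft_force: [-0.0, 0.3, -0.3]
opening: 0.0001
grasp_force: 0.0
turn [0.  0.  0.2] shift [-0.8 -2.5  3.7] t 8.2667 F [-0.   0.3 -0.3] j [ 0.84  0.23 -0.33  1.94  0.09  0.99  0.08]
153 0.0 [0.0, 0.0, 0.0]
158 -5.0 [-6.0, -1.0, 0.0]
163 -10.0 [-12.0, -2.0, 0.0]
168 -15.0 [-17.0, -2.0, 0.0]
173 -20.0 [-23.0, -2.0, 0.0]
178 -25.0 [-29.0, -1.0, 0.0]
183 -30.0 [-35.0, 0.0, 0.0]
188 -35.0 [-40.0, 2.0, 0.0]
193 -40.0 [-46.0, 4.0, 0.0]
198 -45.0 [-51.0, 7.0, 0.0]
203 -50.0 [-56.0, 10.0, 0.0]
```

```bash
python3 -m jog '[[[0,0,0],[-3,-3,4],1],[[0,0,-5],[-9,-4,4],1],[[0,0,-10],[-15,-5,4],1],[[0,0,-15],[-20,-5,4],1],[[0,0,-20],[-26,-5,4],1],[[0,0,-25],[-32,-4,4],1],[[0,0,-30],[-38,-3,4],1],[[0,0,-35],[-43,-1,4],1],[[0,0,-40],[-49,1,4],1],[[0,0,-45],[-54,4,4],1]]'
python3 - <<'E'
from h import *
go(*peg(198,17,r=65,z=.078));ph=spokes();meas('top')
arc([198,203,208,213,218,223,228],off=17,th0=198)
E
```

```text
time_s: 9.1
eef_pos: [0.4028, -0.3539, 0.0767]
ee_rot: [-0.002, 0.553, 0.833, 0.0]
ft_force: [-6.2, 6.6, 6.5]
opening: 0.0001
grasp_force: 4.0
turn [-0.1 -0.2  0.5] shift [-2.4  0.9 -1.3] t 9.1 F [-6.2  6.6  6.5] j [ 0.99  0.27 -0.39  1.9   0.12  1.    0.94]
spoke phase mod 72: 39.53 n 3 [1 0 1 0 0 0 0 0 0 0 0 0 0 0 0 0 0 0 0 1] time 9.15
shoe 82 X [-25.3   0.6  25. ] Y [-68.5 -64.3 -58.5] Z 47.9
blk 966 X [-29.9  -0.1  30.9] Y [-76.4  24.9  79.9] Z 48.0
stop 118 X [-24.8  -0.8  22.6] Y [ 80.4 100.9 114.5] Z 46.2
198 0.0 [0.0, 0.0, 0.0]
203 -5.0 [-6.0, -1.0, 0.0]
208 -10.0 [-12.0, -2.0, 0.0]
213 -15.0 [-17.0, -2.0, 0.0]
218 -20.0 [-23.0, -2.0, 0.0]
223 -25.0 [-29.0, -1.0, 0.0]
228 -30.0 [-35.0, 0.0, 0.0]
```

```bash
python3 -m jog '[[[0,0,-5],[-6,-1,0],1],[[0,0,-10],[-12,-2,0],1],[[0,0,-15],[-17,-2,0],1],[[0,0,-20],[-23,-2,0],1],[[0,0,-25],[-29,-1,0],1],[[0,0,-30],[-35,0,0],1],[[0,0,-30],[-35,0,0],1],[[0,0,-28],[-22,-4,0],1],[[0,0,-26],[-18,-6,-15],1],[[0,0,-24],[-16,-6,-50],1]]'
python3 - <<'E'
from h import *
ph=spokes();meas('top');meas('wrist')
go(*peg(ph+144,26,r=65,z=.115))
E
```

```text
time_s: 10.03
eef_pos: [0.4017, -0.3702, 0.1234]
ee_rot: [-0.004, 0.371, 0.928, 0.002]
ft_force: [0.3, -1.1, -0.0]
opening: 0.0001
grasp_force: 0.0
spoke phase mod 72: 29.23 n 2 [2 0 0 0 0 0 0 0 0 0 0 0 0 0 0 0 0 0 0 0] time 10.0833
shoe 81 X [-27.   -0.8  25.6] Y [-58.6 -54.1 -48.7] Z 48.3
blk 964 X [-29.6  -0.   30.7] Y [-28.6  26.   79.6] Z 47.9
stop 115 X [-24.8  -0.2  24.7] Y [ 80.3 100.5 114.6] Z 46.7
shoe 1089 X [-29.2 -11.8  11.5] Y [-59.  -55.7 -49.2] Z 48.1
blk 6608 X [-30.8  -2.4  27.5] Y [-55.4  -2.9  33.4] Z 48.1
turn [ 0.1  0.3 48.9] shift [37.4 41.  14.6] t 10.1833 F [-0.3 -0.5 -0.6] j [ 1.06  0.24 -0.46  1.82  0.12  1.1   1.38]
```

Run:
```python
from h import *
go(*peg(152,28,r=65,z=.115))
go(*peg(152,18,r=65,z=.078))
```

```text
turn [ 0.2  0.3 70.2] shift [41.9 68.4 14.6] t 10.1833 F [-0.3 -0.5 -0.6] j [ 1.06  0.24 -0.46  1.82  0.12  1.1   1.38]
turn [ 0.2  0.3 70.2] shift [38.7 59.  51.6] t 10.1833 F [-0.3 -0.5 -0.6] j [ 1.06  0.24 -0.46  1.82  0.12  1.1   1.38]
```

```bash
python3 -m jog '[[[0,0,7],[5,8,0],1],[[0,0,14],[10,16,0],1],[[0,0,21],[15,25,0],1],[[0,0,28],[20,34,0],1],[[0,0,35],[25,43,0],1],[[0,0,42],[32,53,0],1],[[0,0,49],[38,62,3],1],[[0,0,56],[42,68,8],1],[[0,0,63],[42,68,14],1],[[0,0,70],[42,68,14],1]]'
python3 - <<'E'
from h import *
spokes();meas('top')
go(*peg(152,18,r=65,z=.078))
E
```

```text
time_s: 11.02
eef_pos: [0.4203, -0.2932, 0.1115]
ee_rot: [-0.001, 0.837, 0.547, -0.0]
ft_force: [-0.0, 0.6, 0.5]
opening: 0.0
grasp_force: 0.0
spoke phase mod 72: 12.3 n 194 [ 0  0  0  0  0  0  0 33  0  0  0  0  0  0  4 84 69  1  1  2] time 11.0667
blk 824 X [-29.    3.4  31.1] Y [-26.6  32.5  80. ] Z 47.7
stop 117 X [-24.6   0.9  24.9] Y [ 80.2 100.7 114.1] Z 46.5
turn [-0.1 -0.   0.1] shift [-10.2   2.5  34.4] t 11.1167 F [ 0.3  0.2 -0.5] j [ 0.87  0.18 -0.38  1.92  0.08  1.05  0.05]
```

Run:
```python
from h import *
go(*peg(155,17,r=65,z=.078))
arc([155,160,165,170,175,180,185,190,195],off=17)
```

```text
turn [-0.1 -0.  -2.9] shift [-14.6   1.7  34.4] t 11.1167 F [ 0.3  0.2 -0.5] j [ 0.87  0.18 -0.38  1.92  0.08  1.05  0.05]
155 -3.0 [-15.0, 2.0, 34.0]
160 -8.0 [-20.0, 1.0, 34.0]
165 -13.0 [-26.0, 0.0, 34.0]
170 -18.0 [-32.0, 0.0, 34.0]
175 -23.0 [-38.0, 1.0, 34.0]
180 -28.0 [-44.0, 2.0, 34.0]
185 -33.0 [-49.0, 4.0, 34.0]
190 -38.0 [-55.0, 6.0, 34.0]
195 -43.0 [-60.0, 8.0, 34.0]
```

```bash
python3 -m jog '[[[0,0,0],[0,0,18],1],[[0,0,0],[0,1,34],1],[[0,0,-3],[-11,2,35],1],[[0,0,-8],[-20,1,35],1],[[0,0,-13],[-26,0,35],1],[[0,0,-18],[-32,0,35],1],[[0,0,-23],[-38,1,35],1],[[0,0,-28],[-44,2,35],1],[[0,0,-33],[-49,4,35],1],[[0,0,-38],[-55,6,35],1]]'
python3 - <<'E'
from h import *
meas('top')
arc([190,195,200,205,210,215,220,225,230],off=17,th0=190)
E
```

```text
time_s: 11.95
eef_pos: [0.4033, -0.3448, 0.0769]
ee_rot: [-0.003, 0.608, 0.794, 0.001]
ft_force: [-2.4, 7.7, -0.5]
opening: 0.0
grasp_force: 4.0
shoe 84 X [-26.3  -0.1  26.1] Y [-48.3 -43.7 -38.3] Z 48.0
blk 956 X [-29.5   0.2  30.7] Y [-297.6   25.1   79.7] Z 47.9
stop 117 X [-24.6  -0.3  24.8] Y [ 80.3 100.3 114.1] Z 47.1
190 0.0 [0.0, 0.0, 0.0]
195 -5.0 [-6.0, -1.0, 0.0]
200 -10.0 [-12.0, -2.0, 0.0]
205 -15.0 [-17.0, -2.0, 0.0]
210 -20.0 [-23.0, -2.0, 0.0]
215 -25.0 [-29.0, -1.0, 0.0]
220 -30.0 [-35.0, 0.0, 0.0]
225 -35.0 [-40.0, 2.0, 0.0]
230 -40.0 [-46.0, 4.0, 0.0]
```

```bash
python3 -m jog '[[[0,0,-5],[-6,-1,0],1],[[0,0,-10],[-12,-2,0],1],[[0,0,-15],[-17,-2,0],1],[[0,0,-20],[-23,-2,0],1],[[0,0,-25],[-29,-1,0],1],[[0,0,-30],[-35,0,0],1],[[0,0,-35],[-40,2,0],1],[[0,0,-33],[-27,-2,0],1],[[0,0,-30],[-22,-3,-15],1],[[0,0,-25],[-18,-3,-50],1]]'
python3 - <<'E'
from h import *
spokes();meas('top');meas('wrist')
go(*peg(152,28,r=65,z=.113))
E
```

```text
time_s: 12.83
eef_pos: [0.4034, -0.3632, 0.1243]
ee_rot: [-0.004, 0.425, 0.905, 0.002]
ft_force: [-1.1, -1.0, 0.7]
opening: -0.0001
grasp_force: 0.0
spoke phase mod 72: 29.25 n 2 [2 0 0 0 0 0 0 0 0 0 0 0 0 0 0 0 0 0 0 0] time 12.8833
shoe 70 X [-27.4  -4.3  25.4] Y [-37.  -33.5 -27.9] Z 47.7
blk 967 X [-29.4   0.5  30.8] Y [-31.4  24.8  79.8] Z 47.9
stop 121 X [-24.6  -0.4  24.8] Y [ 80.4 100.2 113.9] Z 46.4
shoe 1619 X [-29.1  -4.5  23.2] Y [-37.6 -34.7 -27.5] Z 47.9
blk 4887 X [-30.1   5.5  28.2] Y [-36.3  -8.5  29.6] Z 48.1
turn [ 0.2  0.2 63.5] shift [45.  57.2 17.4] t 12.9833 F [-0.5 -1.3 -0.9] j [ 1.08  0.24 -0.49  1.82  0.13  1.1   1.24]
```

```bash
python3 -m jog '[[[0,0,7],[5,6,0],1],[[0,0,14],[10,13,0],1],[[0,0,21],[15,21,0],1],[[0,0,28],[20,29,0],1],[[0,0,35],[26,38,0],1],[[0,0,42],[33,47,3],1],[[0,0,49],[40,54,8],1],[[0,0,56],[48,62,14],1],[[0,0,63],[48,62,17],1],[[0,0,64],[48,62,17],1]]'
python3 - <<'E'
from h import *
spokes();meas('wrist')
go(*peg(150,17,r=65,z=.078))
arc([150,155,160,165,170,175,180],off=17)
p,P=cloud('top');cv2.imwrite('pics/t4.png',cv2.resize(np.ascontiguousarray(p[170:270,170:370,::-1]),None,fx=4,fy=4,interpolation=cv2.INTER_CUBIC))
E
```

```text
time_s: 13.82
eef_pos: [0.4229, -0.2879, 0.1099]
ee_rot: [-0.001, 0.841, 0.541, -0.0]
ft_force: [0.1, 0.1, -0.3]
opening: -0.0004
grasp_force: 0.0
spoke phase mod 72: 10.09 n 252 [ 0  0  0  0  0  0 48 42  0  0  0  0  0  0 22 96 40  0  1  3] time 13.8667
shoe 1770 X [-28.   -1.4  24.1] Y [-37.2 -33.  -26.8] Z 48.4
blk 3885 X [-30.3 -10.4  26.7] Y [-27.5 -15.8   7.6] Z 48.0
turn [-0.   0.   1.5] shift [-14.5   2.9  32.8] t 13.9167 F [ 1.  -0.6  0.1] j [ 0.89  0.19 -0.42  1.92  0.09  1.05  0.02]
150 2.0 [-15.0, 3.0, 33.0]
155 -3.0 [-20.0, 1.0, 33.0]
160 -8.0 [-26.0, 1.0, 33.0]
165 -13.0 [-32.0, 0.0, 33.0]
170 -18.0 [-38.0, 0.0, 33.0]
175 -23.0 [-44.0, 1.0, 33.0]
180 -28.0 [-49.0, 2.0, 33.0]
```

View pics/t4.png

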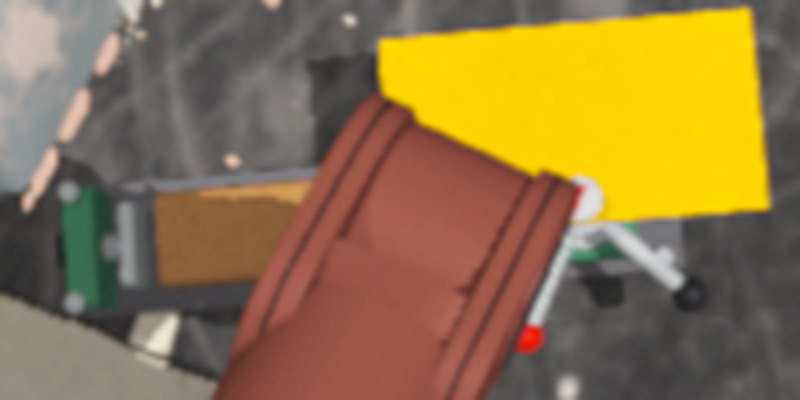

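The top crop shows the red-ball spoke at (530,335), next to be pushed, and the block end at (153,240) still about 10 mm short of the stop face (138,240). I push on more gently.

```bash
python3 -m jog '[[[0,0,0],[0,2,18],1],[[0,0,0],[0,3,33],1],[[0,0,0],[-8,3,34],1],[[0,0,-1],[-16,2,34],1],[[0,0,-3],[-20,1,34],1],[[0,0,-8],[-26,1,34],1],[[0,0,-13],[-32,0,34],1],[[0,0,-18],[-38,0,34],1],[[0,0,-23],[-44,1,34],1],[[0,0,-23],[-44,1,34],1]]'
python3 - <<'E'
from h import *
meas('top');meas('wrist')
go(*peg(175,17,r=65,z=.078))
arc([175,180,185,190,195,200,205,210,215],off=17,th0=175)
E
```

```text
time_s: 14.8
eef_pos: [0.4055, -0.3292, 0.0774]
ee_rot: [-0.001, 0.713, 0.701, 0.001]
ft_force: [0.8, 3.7, -1.7]
opening: -0.0001
grasp_force: 1.5
shoe 76 X [-27.4  -3.7  24.7] Y [-31.8 -26.3 -20.5] Z 47.5
blk 977 X [-29.    0.6  31.2] Y [-77.5  31.2  86.9] Z 48.0
stop 161 X [-24.8  -0.4  24.8] Y [ 80.4  97.6 114.2] Z 47.2
turn [-0.  -0.1 -0.7] shift [ 0.3  0.7 -0.6] t 14.9 F [-1.5  3.1 -2.5] j [ 0.99  0.25 -0.44  1.93  0.12  0.99  0.47]
175 0.0 [0.0, 0.0, 0.0]
180 -5.0 [-6.0, -1.0, 0.0]
185 -10.0 [-12.0, -2.0, 0.0]
190 -15.0 [-17.0, -2.0, 0.0]
195 -20.0 [-23.0, -2.0, 0.0]
200 -25.0 [-29.0, -1.0, 0.0]
205 -30.0 [-35.0, 0.0, 0.0]
210 -35.0 [-40.0, 2.0, 0.0]
215 -40.0 [-46.0, 4.0, 0.0]
```

```bash
python3 -m jog '[[[0,0,-1],[-2,0,0],1],[[0,0,-3],[-4,0,0],1],[[0,0,-4],[-5,-1,0],1],[[0,0,-5],[-6,-1,0],1],[[0,0,-6],[-7,-1,0],1],[[0,0,-7],[-8,-1,0],1],[[0,0,-8],[-9,-2,0],1],[[0,0,-9],[-10,-2,0],1],[[0,0,-10],[-11,-2,0],1],[[0,0,-11],[-13,-2,0],1]]'
python3 - <<'E'
from h import *
meas('top');o=monitor.get_obs();print(np.round(o['ft_force'],1))
arc([186,190,192,194,196,198,200,202,204,206],off=17,th0=186)
E
```

```text
time_s: 15.73
eef_pos: [0.4033, -0.3407, 0.0773]
ee_rot: [-0.001, 0.644, 0.765, 0.0]
ft_force: [-2.3, 8.6, 2.2]
opening: -0.0001
grasp_force: 4.1
shoe 78 X [-27.1  -4.7  24.9] Y [-29.1 -23.2 -17.6] Z 47.3
blk 975 X [-28.8   0.7  31. ] Y [-28.2  34.3  89.5] Z 47.9
stop 189 X [-24.7  -0.2  24.5] Y [ 80.6  96.5 113.9] Z 47.0
[-2.3  7.3  1.2]
186 0.0 [0.0, 0.0, 0.0]
190 -4.0 [-5.0, -1.0, 0.0]
192 -6.0 [-7.0, -1.0, 0.0]
194 -8.0 [-9.0, -2.0, 0.0]
196 -10.0 [-12.0, -2.0, 0.0]
198 -12.0 [-14.0, -2.0, 0.0]
200 -14.0 [-16.0, -2.0, 0.0]
202 -16.0 [-19.0, -2.0, 0.0]
204 -18.0 [-21.0, -2.0, 0.0]
206 -20.0 [-23.0, -2.0, 0.0]
```

```bash
python3 -m jog '[[[0,0,-1],[-1,0,0],1],[[0,0,-1],[-1,0,0],1],[[0,0,-2],[-2,0,0],1],[[0,0,-2],[-3,0,0],1],[[0,0,-3],[-3,0,0],1],[[0,0,-3],[-4,-1,0],1],[[0,0,-4],[-5,-1,0],1],[[0,0,-5],[-6,-1,0],1],[[0,0,-5],[-6,-1,0],1],[[0,0,-6],[-7,-1,0],1]]'
python3 - <<'E'
from h import *
meas('top');o=monitor.get_obs();print(np.round(o['ft_force'],1))
E
```

```text
time_s: 16.62
eef_pos: [0.4031, -0.348, 0.0772]
ee_rot: [-0.002, 0.604, 0.797, 0.0]
ft_force: [-4.5, 6.9, 1.9]
opening: -0.0002
grasp_force: 4.2
shoe 85 X [-27.1  -1.1  25.3] Y [-27.1 -21.6 -15.8] Z 47.7
blk 981 X [-28.9   1.   31.4] Y [-107.8   36.4   91.5] Z 47.9
stop 200 X [-24.3  -0.1  24.6] Y [ 80.8  96.5 113.7] Z 47.3
[-2.5  7.3  1.4]
```

```bash
python3 -m jog '[[[0,0,-1],[-1,0,0],1],[[0,0,-1],[-1,0,0],1],[[0,0,-2],[-2,0,0],1],[[0,0,-2],[-3,0,0],1],[[0,0,-3],[-3,0,0],1],[[0,0,-3],[-4,-1,0],1],[[0,0,-4],[-5,-1,0],1],[[0,0,-5],[-6,-1,0],1],[[0,0,-5],[-6,-1,0],1],[[0,0,-6],[-7,-1,0],1]]'
python3 - <<'E'
from h import *
meas('top');o=monitor.get_obs();print(np.round(o['ft_force'],1))
E
```

```text
time_s: 17.5
eef_pos: [0.4036, -0.3552, 0.0772]
ee_rot: [-0.002, 0.562, 0.827, 0.0]
ft_force: [-5.3, 7.4, 2.1]
opening: -0.0002
grasp_force: 4.3
shoe 92 X [-27.2  -3.   26.3] Y [-25.8 -20.2 -13.4] Z 48.1
blk 951 X [-28.9   0.7  31. ] Y [-25.8  38.4  92.1] Z 48.0
stop 198 X [-24.5  -0.2  24.1] Y [ 80.2  95.6 114.1] Z 47.2
[-4.6  7.7  3.1]
```

```bash
python3 -m jog '[[[0,0,0],[-0.5,0,0],1],[[0,0,-1],[-1,0,0],1],[[0,0,-1],[-1.5,0,0],1],[[0,0,-2],[-2,0,0],1],[[0,0,-2],[-2.5,0,0],1],[[0,0,-3],[-3,0,0],1],[[0,0,-3],[-3.5,-1,0],1],[[0,0,-4],[-4,-1,0],1],[[0,0,-4],[-4.5,-1,0],1],[[0,0,-4],[-5,-1,0],1]]'
python3 - <<'E'
from h import *
meas('top');o=monitor.get_obs();print(np.round(o['ft_force'],1))
E
```

```text
time_s: 18.38
eef_pos: [0.4044, -0.3601, 0.0772]
ee_rot: [-0.002, 0.532, 0.847, 0.0]
ft_force: [-5.5, 8.2, 4.4]
opening: 0.0001
grasp_force: 5.1
shoe 88 X [-26.9  -0.2  26.5] Y [-25.7 -19.6 -13.6] Z 47.6
blk 972 X [-28.8   0.8  31.1] Y [-25.7  38.2  92. ] Z 48.1
stop 201 X [-24.7  -0.1  24.9] Y [ 80.7  95.3 113.4] Z 47.8
[-4.9  8.2  4. ]
```

```bash
python3 -m jog '[[[0,0,0],[-0.5,0,0],1],[[0,0,-1],[-1,0,0],1],[[0,0,-1],[-1.5,0,0],1],[[0,0,-2],[-2,0,0],1],[[0,0,-2],[-2.5,0,0],1],[[0,0,-3],[-3,0,0],1],[[0,0,-3],[-3.5,-1,0],1],[[0,0,-4],[-4,-1,0],1],[[0,0,-4],[-4.5,-1,0],1],[[0,0,-4],[-5,-1,0],1]]'
python3 - <<'E'
from h import *
meas('top');o=monitor.get_obs();print(np.round(o['ft_force'],1))
E
```

```text
time_s: 19.27
eef_pos: [0.4055, -0.3648, 0.0772]
ee_rot: [-0.002, 0.502, 0.865, 0.0]
ft_force: [-6.2, 10.1, 5.0]
opening: 0.0002
grasp_force: 5.8
shoe 87 X [-26.9  -0.9  25.5] Y [-25.5 -20.3 -13.5] Z 47.3
blk 966 X [-29.    0.5  31.4] Y [-235.5   37.8   92.1] Z 47.8
stop 202 X [-24.4  -0.3  24.9] Y [ 80.3  96.  113.5] Z 47.0
[-6.4  9.7  3.8]
```

Shoe and block have stopped moving and the push force has gone from 8.2 N to 11.9 N, about 3.5 mm in. I add a last small nudge, then back off and lift.

```bash
python3 -m jog '[[[0,0,0],[-0.5,0,0],1],[[0,0,-1],[-1,0,0],1],[[0,0,-1],[-1.5,0,0],1],[[0,0,-1],[-1.5,0,0],1],[[0,0,-1],[4,0,0],1],[[0,0,-1],[12,-2,0],1],[[0,0,-1],[14,-2,-10],1],[[0,0,-1],[14,-2,-40],1],[[0,0,-1],[14,-2,-75],1],[[0,0,-1],[14,-2,-110],1]]'
python3 -m jog '[[[0,0,0],[30,-10,0],1],[[0,0,0],[65,-20,0],1],[[0,0,0],[100,-30,0],1],[[0,0,0],[135,-30,-20],1],[[0,0,0],[170,-30,-40],1],[[0,0,0],[200,-30,-50],1],[[0,0,0],[200,-30,-50],1],[[0,0,0],[200,-30,-50],1],[[0,0,0],[200,-30,-50],1],[[0,0,0],[200,-30,-50],1]]'
python3 - <<'E'
from h import *
meas('top');spokes();meas('wrist')
p,P=cloud('top');cv2.imwrite('pics/t5.png',cv2.resize(np.ascontiguousarray(p[170:270,170:370,::-1]),None,fx=4,fy=4,interpolation=cv2.INTER_CUBIC))
p,P=cloud('side');cv2.imwrite('pics/s5.png',cv2.resize(np.ascontiguousarray(p[180:380,230:430,::-1]),None,fx=3,fy=3,interpolation=cv2.INTER_CUBIC))
for q in ['red_cup','tape_measure','hardener_tube']: boxes_of('side',q); print(q,[np.round(r['position'],3).tolist() for r in boxes_of('top',q)[:1]])
E
```

```text
time_s: 20.15
eef_pos: [0.3981, -0.3548, 0.1895]
ee_rot: [0.0, 0.495, 0.869, -0.0]
ft_force: [0.2, -0.0, 0.4]
opening: 0.0001
grasp_force: 0.0
time_s: 20.98
eef_pos: [0.2711, -0.1985, 0.2373]
ee_rot: [-0.0, 0.496, 0.869, 0.0]
ft_force: [0.2, -0.0, 0.1]
opening: -0.0004
grasp_force: 0.0
shoe 86 X [-26.9  -2.1  26.8] Y [-25.5 -20.3 -14.2] Z 48.3
blk 963 X [-28.6   0.8  31.2] Y [-25.8  38.   92. ] Z 47.9
stop 203 X [-24.9  -0.3  24.9] Y [ 80.7  96.  114. ] Z 47.3
spoke phase mod 72: 63.06 n 313 [  1   0   0  34 103  18   0   0   0   0   0   0  41 100  14   0   0   0
   1   1] time 21.0833
shoe 413 X [-30.   -5.4  23. ] Y [-22.6 -17.6 -12.8] Z 48.4
blk 4997 X [-30.8  -3.5  27.9] Y [-11.6  43.7  94.6] Z 48.0
stop 1159 X [-24.5  -1.9  24.1] Y [ 80.3  94.8 114.1] Z 48.1
red_cup [[0.697, -0.387, 0.017]]
tape_measure [[0.534, -0.58, 0.06]]
hardener_tube [[0.451, -0.176, 0.049]]
```

View pics/t5.png

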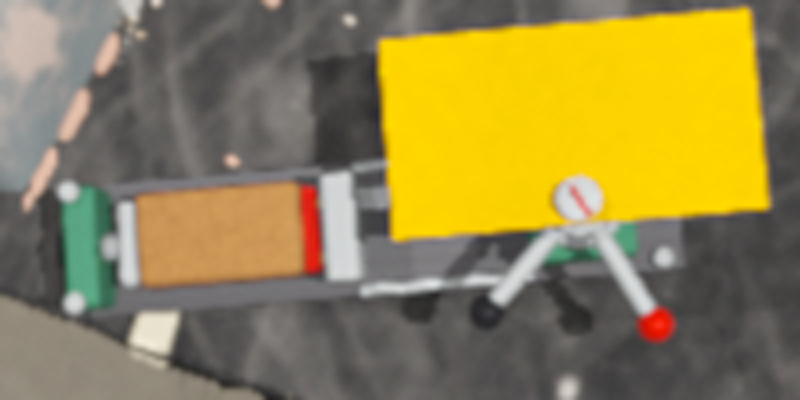

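View pics/s5.png

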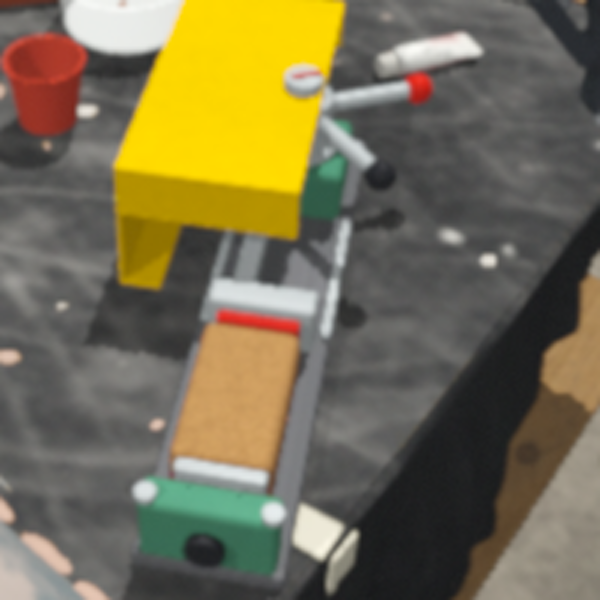

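The block sits against the stop, held by the red shoe at (312,228), which is still visibly proud of the jaw. The cup and tube stand where they were. Capstan angle (about 198° total) and push force both put the shoe 3 to 5 mm in.

```bash
python3 -c "
from cell import arm
print(arm.hand_in())"
```

```text
the job is handed in; nothing more can be done
None
```

The job is handed in, with no verdict returned: the cork block lies flat against the stop, the shoe is pressed an estimated 3–5 mm of its 8 mm (from push force and capstan angle), and the arm is clear. The cup and tape measure read within about 4 mm of their start; for the tube the detector gave a false hit, but the side picture shows it lying clear and the arm never went near it.

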